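Zero the logger under its push-latch hood

ROBOT

A 6-joint arm with a two-finger parallel gripper is mounted at the origin on a cart in front of the work surface, level with it; the furniture and walls round the work are solid. World frame = base frame: x ahead of the robot, y to its left, z up, the work surface at z = 0. Lengths are in m, angles in degrees, forces in N, time in s.
With the tool pointing down it reaches from about 0.35 to 0.875 m from the base axis. Payload 4.2 kg.
Tool frame: the origin (TCP) lies between the finger pads; the fingertips stand 8 mm ahead of it and the grasp point (between the pads) lies 11 mm behind it; z points along the fingers, y is the line along which they close (so a half turn about z gives the same grasp; the last joint's range is limited). The gripper opens to 87 mm and grips with 3 to 60 N. Pads are 19 mm wide; open, the fingers measure 117 mm over their backs; the gripper's body (75 mm by 190 mm) begins 51 mm behind the grasp point.
Start: joints at [-48.724, 22.042, 0.453, 0, -68.411, -14.817], TCP at [0.278, -0.56, 0.231] pointing down, gripper open.
Joint ranges: [-179.83, 179.83], [-69.29, 118.12], [-61.27, 80.66], [-181.25, 117.63], [-171.15, -9.14], [-177.46, 177.46]. Speed limits (degrees/s): [159.86, 159.86, 180, 180, 180, 180].

INTERFACE

Orientations are given as a 3x3 rotation matrix whose columns are the frame's x, y, z axes.
In Python, from station import sense, capture, camera_model, finish_job, find_in gives the robot as it stands. The module is installed in compiled form; this text tells all that it offers.
- The arm moves only by the tool arm_command, never from a script. Its argument "motion" is a list of rows, each a list of 7 numbers: the finger opening in mm, from 0 to 87, then the shift along the tool's x, y, z in mm, then the turn, a rotation vector about the tool's x, y, z in rad. In form: [[jaw, dx, dy, dz, rx, ry, rz], ...]. A call has 1 to 8 rows; each row shifts and turns the commanded pose from where the row before left it, along the tool's axes as they then stand; what a row does not reach is not made up. A row lasts 1/10 s, in which the tool goes at most 50 mm and 8.59 degrees, less where a joint would pass 70% of its speed; a pose out of reach is approached as far as the arm can. A call with a gripper value outside its range is refused whole. The fingers move at their own pace and stop on an object; the grip force is fixed at half the most. Time passes only in rows, so rows that do not move let the fingers close. It gives the time, the measured TCP pose, the force, the opening and the grip force at its end, in the units of the state.
- sense(): the state, without advancing time (a new reading comes with each control period).
- capture(name): name is "scene" or "top"; returns the picture (384x512x3 uint8, red, green, blue); there is no depth.
- camera_model(name): a dict with "fx", "fy", "cx", "cy" (pixels), "k1" (the pictures are not rectified: a ray, as slopes to the right and down, at radius r is drawn at 1 + k1 r^2 times it, then the intrinsics apply), "R" (3x3) and "t" (3): a world point X has camera coordinates R X + t. Camera axes: x right, y down, z forward; pixel columns grow to the right and rows downward; lengths in m; the calibration is good to about 2 mm. A picture is of the moment at which its call begins. camera_model takes no time and is no camera call.
- finish_job(): hands the job in; it is judged then, once.
Trained networks look in the newest picture that a camera, given by its name, has taken for a name from the list of things; names that differ only in an ending like _2 or _b are one class to them, and where a whole thing is asked for, a point or a joint stands for the part that bears it (a point fixed in the world has none). Each returns a list of dicts, best first, with "p" (0 to 1); they miss things now and then, are a little off and sometimes report something else, mostly with a low value. They report only what shows in the picture. A call takes as long as a camera call.
- find_in(target, camera): "location" ([row, column] in pixels, amid what is visible of it).
The state is a dict: "time_s": time; "joints": joint angles; "joint_velocities": joint speeds; "effort": joint torques, N m; "tcp_pos": TCP position; "ee_rot": TCP orientation; "wrist_force": force on the tool from outside, world axes, zero at the start; "moment": the same for the moment, N m; "gripper_width": opening from 0.0 (shut) to 1.0 (fully open); "gripper_force": force on a finger pad.
Only numpy, scipy, OpenCV 4.12 (cv2) and the standard library are available. Lean on these libraries where they do the work, as an engineer would, in place of code of your own. Each camera call takes 0.05 s, during which the arm holds its last target. There are 200 camera calls.

TASK

Zero the data logger, working with the fingertips only: press the hood of the white logger box to release its push latch so that it pops open, then press the round button under it all the way down and let it go; leave the square button alone. Then push the hood shut and press it down again until it latches, and let go. Do not pick up or shift the things that stand round about.

Things in the scene. Friction and masses are not known exactly. Their poses are not given: they have to be found in the camera images.
- logger: white box fixed to the bench, 140 (x) x 116 (y) x 40 (z) mm, flat deck at z = 40 mm, nothing on it behind the hinge; origin at the centre of its underside, its -x side with a dark display panel faces the robot (yaw within 0.2 rad). A grey hood, 60 (x) x 104 (y) x 24 mm, lies on it, hinged along y at x = 20, z = 46 mm; latched it covers x = -40 to 20 mm and its flat top is at z = 70 mm
- hood_hinge (a point): middle of the hinge line of the hood; axes as the box. The open hood stands upright, 60 mm above this line, its outer face 24 mm behind (+x of) it and turned away from the robot. To shut it, push the outer face from behind over towards the robot and down (2 to 5 N against a spring), then press it to the stop
- hood (a joint): hood angle (rad): 0 to 0.02 latched, about 1.58 open, negative pressed in. Push-push latch: pressing the free robot-side part of the top to a firm stop (about -0.08 to -0.1, 4 to 5 mm down, 6 to 10 N; trips from 3 mm on) and letting go makes it spring open in under 1.5 s. Shut and pressed to the same stop, it stays latched when let go; else it springs open. It allows one opening and one relatching
- hood_pad (a point): ribbed pressing place on the hood's outer face, 48 mm from the hinge line and 12 mm from the free edge, midway along it; moves with the hood; x points from the free edge to the hinge, z out of the face
- round_button (a joint): travel of the round button (m): 0 up, 0.005 fully down; spring, about 4.5 N fully down
- round_top (a point): centre of the top of the round button's white cap, 24 mm across, 18 mm above the deck; under the hood, 32 mm in front of the hinge line and 27 mm to one side of the middle (left or right varies)
- square_button (a joint): travel of the square button (m): 0 up, 0.005 fully down; not to be pressed
- square_top (a point): centre of the top of the square button's white cap, 24 x 24 mm, 54 mm beside the round one, same height
- moisture_tin: bystander: lidded aluminium tin, 59 mm across, 32 mm high, loose; origin under its centre
- porous_stone: bystander: grey porous disc, 62 mm across, 8 mm high, loose; origin under its centre
- sample_ring: bystander: brass-coloured ring, 69 mm across, 20 mm high, loose; origin under its centre

How it is judged (in metres and radians):
On the way, in this order (a step that is already met when the one before it is completed fails the run):
1. the hood has popped open (value of joint hood above 1.3 rad), for 0.2 s.
2. the round button is pressed down while the hood is open (value of joint round_button above 0.004 m and value of joint hood above 1 rad), for 0.1 s.
3. the hood is pressed shut and the round button is up again (value of joint hood below 0.04 rad and value of joint round_button below 0.001 m), for 0.1 s.
At the end, for the whole second after the job is handed in: The hood stays latched by itself (joint between -0.03 and 0.04 rad, at rest) and both buttons are up (under 1 mm) (all of step 3 and value of joint hood above -0.03 rad and velocity of joint hood below 0.05 rad/s and value of joint square_button below 0.001 m); the robot touches nothing.
It fails at once if the square button is pressed (over 2 mm) (value of joint square_button above 0.002 m).
It fails at once if the moisture tin is shifted over 20 mm or raised over 8 mm (distance of moisture_tin from where it was at the start of the episode above 0.02 m or height (world z) of moisture_tin above 0.008 m).
It fails at once if the porous stone is shifted over 20 mm or raised over 8 mm (distance of porous_stone from where it was at the start of the episode above 0.02 m or height (world z) of porous_stone above 0.008 m).
It fails at once if the sample ring is shifted over 20 mm or raised over 8 mm (distance of sample_ring from where it was at the start of the episode above 0.02 m or height (world z) of sample_ring above 0.008 m).
It also fails if it takes over 51 s, if anything falls off the work surface, if the arm or the gripper's body presses on something with over 40 N, if the wrist force passes 120 N, or if a joint passes its speed limit or range.

## Working session

There is one attempt and no reset: what is moved stays moved. The work goes in short steps, Python scripts to look and compute and a tool call to move; the robot and the scene stay as the last step left them, time stands still between calls to the robot, and variables do not carry over. Pictures are saved under pics/ and viewed, at most 10 in all, crops included, and the job is handed in when it is done.

Besides the shell and the picture viewer there is one more tool, called after ">>>" in YAML: its name, and indented under it one key for each argument. arm_command: Moves the arm, as the interface text tells. Its arguments: {"type":"object","properties":{"motion":{"type":"array"}},"required":["motion"]}

```bash
mkdir -p pics; cat > h.py <<'E'
import numpy as np, cv2
from station import *
def ray(cam,rc):
    m=camera_model(cam); d=np.array([(rc[1]-m["cx"])/m["fx"],(rc[0]-m["cy"])/m["fy"]]); u=d.copy()
    for _ in range(20): u=d/(1+m["k1"]*(u@u))
    R=np.array(m["R"]);t=np.array(m["t"]); return -R.T@t, R.T@np.array([u[0],u[1],1])
def onz(cam,rc,z):
    o,d=ray(cam,rc); return o+d*(z-o[2])/d[2]
def proj(cam,X):
    m=camera_model(cam);c=np.array(m["R"])@X+np.array(m["t"]);u=c[:2]/c[2];u=u*(1+m["k1"]*(u@u))
    return np.array([m["cy"]+m["fy"]*u[1],m["cx"]+m["fx"]*u[0]])
def save(cam,n,crop=None,s=1):
    im=capture(cam)[:,:,::-1]
    if crop: im=im[crop[0]:crop[1],crop[2]:crop[3]]
    cv2.imwrite("pics/"+n,cv2.resize(np.ascontiguousarray(im),None,fx=s,fy=s,interpolation=cv2.INTER_CUBIC))
E
python3 - <<'E'
from h import *
a=capture("scene")[:,:,::-1];b=capture("top")[:,:,::-1]
cv2.imwrite("pics/a.png",a);cv2.imwrite("pics/b.png",b)
for n,z in [("logger",.05),("hood",.07),("hood_pad",.07),("hood_hinge",.046),("moisture_tin",.03),("porous_stone",.008),("sample_ring",.02)]:
    for c in("scene","top"):
        for r in find_in(n,c)[:2]: print(n,c,np.round(r["location"],1),round(r["p"],2),onz(c,r["location"],z).round(3))
for c in("scene","top"):print(c,ray(c,(192,256)))
s=sense();print(s["time_s"],s["tcp_pos"],s["ee_rot"])
E
```

```text
logger scene [207.1 231.7] 0.84 [0.459 0.15  0.05 ]
logger top [172.2 232.7] 0.71 [0.478 0.135 0.05 ]
logger top [175.5 231.8] 0.44 [0.47  0.137 0.05 ]
hood scene [195.3 229.1] 0.92 [0.472 0.138 0.07 ]
hood top [175.6 230.6] 0.66 [0.468 0.138 0.07 ]
hood_pad scene [198.8 232.1] 0.68 [0.458 0.148 0.07 ]
hood_pad top [176.2 229.9] 0.89 [0.467 0.14  0.07 ]
hood_hinge scene [208.8 232.4] 0.65 [0.457 0.149 0.046]
hood_hinge top [170.5 231.8] 0.68 [0.483 0.137 0.046]
hood_hinge top [212.3 172. ] 0.67 [0.381 0.278 0.046]
moisture_tin top [210.7 175.3] 0.8 [0.385 0.273 0.03 ]
porous_stone scene [201.1 304.2] 0.65 [ 0.361 -0.019  0.008]
porous_stone top [220.  292.9] 0.58 [ 0.365 -0.014  0.008]
sample_ring scene [184.6 319.4] 0.87 [ 0.354 -0.097  0.02 ]
sample_ring top [212.6 343.4] 0.62 [ 0.384 -0.137  0.02 ]
scene (array([0.04893869, 0.72545796, 0.46748298]), array([ 0.45456665, -0.75306981, -0.47569861]))
top (array([0.38740155, 0.09231877, 0.90401647]), array([ 0.05138621, -0.01611052, -0.99870574]))
0.8 [ 0.27848518 -0.55949282  0.23055004] [[-8.95242259e-01 -4.45579732e-01 -6.05657846e-06]
 [-4.45579732e-01  8.95242259e-01  1.06008063e-05]
 [ 6.98600534e-07  1.21889784e-05 -1.00000000e+00]]
```

```bash
python3 - <<'E'
import cv2
a=cv2.imread("pics/a.png");b=cv2.imread("pics/b.png")
cv2.imwrite("pics/a2.png",cv2.resize(a[130:290,140:380],None,fx=3.2,fy=3.2,interpolation=cv2.INTER_CUBIC))
cv2.imwrite("pics/b2.png",cv2.resize(b[110:260,130:370],None,fx=3.2,fy=3.2,interpolation=cv2.INTER_CUBIC))
E
```

```text
(no output)
```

View pics/a2.png

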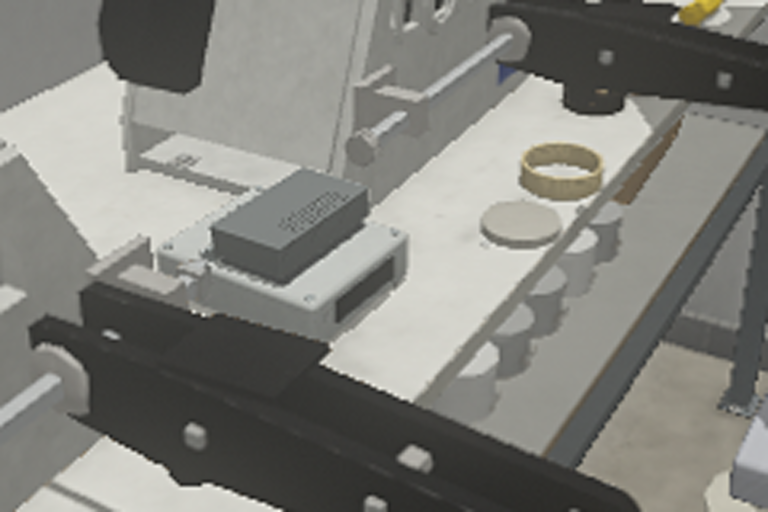

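View pics/b2.png

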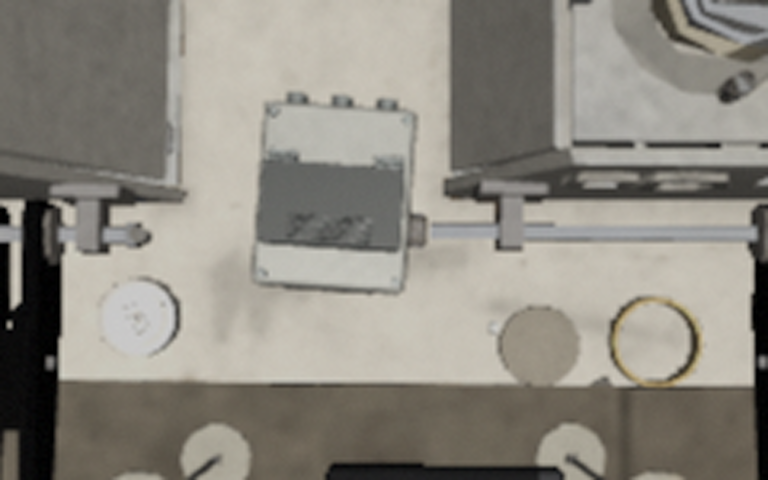

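```bash
python3 - <<'E'
from h import *
T=lambda x,y:(110+y/3.2,130+x/3.2); S=lambda x,y:(130+y/3.2,140+x/3.2)
deck=[onz("top",T(*p),.04) for p in [(265,103),(415,110),(403,293),(253,285)]]
print(np.round(deck,3)); D=np.array(deck)
hood=np.array([onz("top",T(*p),.07) for p in [(258,162),(411,165),(403,250),(255,241)]]);print(hood.round(3))
def yaw(Q):
    v=(Q[0]-Q[3])+(Q[1]-Q[2]); w=(Q[0]-Q[1])+(Q[3]-Q[2]);return np.arctan2(v[1],v[0]),np.arctan2(-w[0],w[1]),np.linalg.norm(v)/2,np.linalg.norm(w)/2
print(yaw(D),yaw(hood),D.mean(0),hood.mean(0))
def tri(a,b):
    o1,d1=ray("top",a);o2,d2=ray("scene",b)
    s=np.linalg.lstsq(np.c_[d1,-d2],o2-o1,rcond=None)[0];p,q=o1+s[0]*d1,o2+s[1]*d2
    return ((p+q)/2).round(3),np.linalg.norm(p-q).round(4)
print("rodR end",tri(T(418,230),S(360,147)))
print("brR",tri(T(512,190),S(390,85)))
print("knobR far",tri(T(757,232),S(510,38)))
print("wall foot R",tri(T(450,190),S(335,170)))
print("hood check",tri(T(256,241),S(290,245)),tri(T(403,250),S(290,282)))
for z in(0.1,.15,.2,.3): print(z,onz("top",T(180,195),z).round(3),onz("top",T(450,190),z).round(3),onz("top",T(148,235),z).round(3),onz("top",T(418,230),z).round(3))
for cam in("scene","top"):
    c,w=D.mean(0),0
    print(cam,[proj(cam,np.r_[p[:2],.04]).round(0) for p in D])
E
```

```text
[[0.552 0.184 0.04 ]
 [0.548 0.07  0.04 ]
 [0.409 0.078 0.04 ]
 [0.414 0.191 0.04 ]]
[[0.503 0.185 0.07 ]
 [0.502 0.074 0.07 ]
 [0.439 0.079 0.07 ]
 [0.445 0.187 0.07 ]]
(np.float64(-0.053201270856829574), np.float64(-0.04057492808629941), np.float64(0.13858191305464945), np.float64(0.11328218061353951)) (np.float64(-0.05455568008690404), np.float64(-0.030358206499197456), np.float64(0.06006477074354578), np.float64(0.10962205211151399)) [0.48053033 0.13096886 0.04      ] [0.47208125 0.13121602 0.07      ]
rodR end (array([0.453, 0.069, 0.092]), np.float64(0.0014))
brR (array([0.474, 0.002, 0.111]), np.float64(0.0113))
knobR far (array([ 0.451, -0.171,  0.095]), np.float64(0.0045))
wall foot R (array([0.488, 0.046, 0.055]), np.float64(0.0053))
hood check (array([0.442, 0.184, 0.074]), np.float64(0.0071)) (array([ 0.468,  0.094, -0.012]), np.float64(0.0572))
0.1 [0.475 0.236 0.1  ] [0.48  0.047 0.1  ] [0.446 0.258 0.1  ] [0.452 0.069 0.1  ]
0.15 [0.469 0.227 0.15 ] [0.474 0.05  0.15 ] [0.443 0.248 0.15 ] [0.448 0.071 0.15 ]
0.2 [0.464 0.218 0.2  ] [0.468 0.053 0.2  ] [0.439 0.238 0.2  ] [0.444 0.072 0.2  ]
0.3 [0.453 0.201 0.3  ] [0.457 0.058 0.3  ] [0.432 0.217 0.3  ] [0.436 0.075 0.3  ]
scene [array([207., 189.]), array([187., 220.]), array([202., 268.]), array([226., 239.])]
top [array([142., 213.]), array([144., 260.]), array([202., 256.]), array([199., 209.])]
```

View pics/b.png

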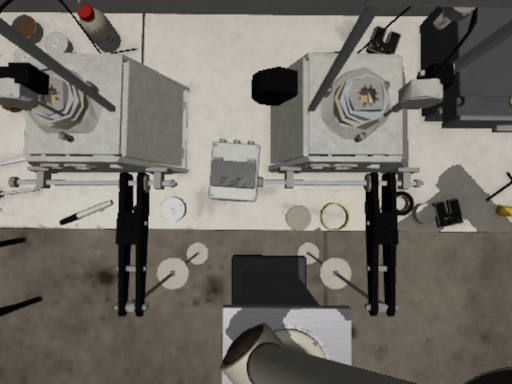

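View pics/a.png

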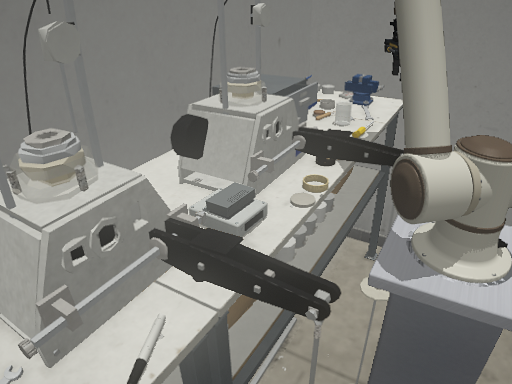

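```bash
cat >> h.py <<'E'
from scipy.spatial.transform import Rotation as Ro
C=np.array([.4805,.131]); YAW=-.045
def L(x,y=0):  # logger mm -> world xy
    c,s=np.cos(YAW),np.sin(YAW);return C+np.array([c*x-s*y,s*x+c*y])/1000
def RT(): # tool y along -logger x, z down
    c,s=np.cos(YAW),np.sin(YAW);y=np.array([-c,-s,0]);z=np.array([0,0,-1.]);return np.c_[np.cross(y,z),y,z]
def plan(pts,n,p=None,R=None,Rt=None):
    st=sense();p=np.array(st["tcp_pos"]) if p is None else p;R=np.array(st["ee_rot"]) if R is None else R
    Rt=RT() if Rt is None else Rt; rv=Ro.from_matrix(R.T@Rt).as_rotvec(); N=sum(n);k=0
    for q,m in zip(pts,n):
        p0=p
        for i in range(m):
            Ri=R@Ro.from_rotvec(rv*k/N).as_matrix();k+=1
            d=Ri.T@(np.array(q)-p0)/m*1000;print([round(float(v),1) for v in d],(rv/N).round(4))
        p=np.array(q)
E
python3 - <<'E'
from h import *
t=L(-40);print(t,RT())
plan([[.42,-.38,.30],[.47,-.1,.3],[*t,.25]],[5,6,6])
E
```

```text
[0.44054049 0.13279939] [[-0.04498481 -0.99898767  0.        ]
 [-0.99898767  0.04498481  0.        ]
 [-0.          0.         -1.        ]]
[-41.3, 19.5, -13.9] [ 0.      0.     -0.0626]
[-42.5, 16.9, -13.9] [ 0.      0.     -0.0626]
[-43.4, 14.2, -13.9] [ 0.      0.     -0.0626]
[-44.3, 11.5, -13.9] [ 0.      0.     -0.0626]
[-44.9, 8.7, -13.9] [ 0.      0.     -0.0626]
[-38.6, 27.5, 0.0] [ 0.      0.     -0.0626]
[-40.2, 25.0, 0.0] [ 0.      0.     -0.0626]
[-41.7, 22.5, 0.0] [ 0.      0.     -0.0626]
[-43.1, 19.8, 0.0] [ 0.      0.     -0.0626]
[-44.2, 17.1, 0.0] [ 0.      0.     -0.0626]
[-45.2, 14.3, 0.0] [ 0.      0.     -0.0626]
[-33.4, 20.3, 8.3] [ 0.      0.     -0.0626]
[-34.6, 18.2, 8.3] [ 0.      0.     -0.0626]
[-35.7, 16.0, 8.3] [ 0.      0.     -0.0626]
[-36.6, 13.7, 8.3] [ 0.      0.     -0.0626]
[-37.4, 11.4, 8.3] [ 0.      0.     -0.0626]
[-38.0, 9.0, 8.3] [ 0.      0.     -0.0626]
```

>>> arm_command:
  motion:
    - [0,-41.3,19.5,-14,0,0,-0.0626]
    - [0,-42.5,16.9,-14,0,0,-0.0626]
    - [0,-43.4,14.2,-14,0,0,-0.0626]
    - [0,-44.3,11.5,-14,0,0,-0.0626]
    - [0,-44.9,8.7,-14,0,0,-0.0626]
    - [0,-38.6,27.5,0,0,0,-0.0626]
    - [0,-40.2,25,0,0,0,-0.0626]
    - [0,-41.7,22.5,0,0,0,-0.0626]

```text
time_s: 1.6
tcp_pos: [0.4452, -0.2382, 0.3007]
ee_rot: [[-0.569, -0.822, 0.001], [-0.822, 0.569, -0.0], [-0.0, -0.0, -1.0]]
wrist_force: [1.0, 0.7, 0.5]
gripper_width: 0.354
gripper_force: 0.0
```

>>> arm_command:
  motion:
    - [0,-43.1,19.8,0,0,0,-0.0626]
    - [0,-44.2,17.1,0,0,0,-0.0626]
    - [0,-45.2,14.3,0,0,0,-0.0626]
    - [0,-33.4,20.3,8.3,0,0,-0.0626]
    - [0,-34.6,18.2,8.3,0,0,-0.0626]
    - [0,-35.7,16,8.3,0,0,-0.0626]
    - [0,-36.6,13.7,8.3,0,0,-0.0626]
    - [0,-37.4,11.4,8.3,0,0,-0.0626]

```text
time_s: 2.4
tcp_pos: [0.445, 0.0954, 0.2591]
ee_rot: [[-0.104, -0.995, 0.001], [-0.995, 0.104, 0.001], [-0.001, -0.001, -1.0]]
wrist_force: [1.2, 0.9, -0.2]
gripper_width: 0.005
gripper_force: 0.0
```

>>> arm_command:
  motion:
    - [0,-38,9,8.3,0,0,-0.0626]
    - [0,0,0,0,0,0,0]
    - [0,0,0,0,0,0,0]

```text
time_s: 2.7
tcp_pos: [0.4403, 0.1332, 0.2507]
ee_rot: [[-0.043, -0.999, -0.0], [-0.999, 0.043, -0.0], [0.0, 0.0, -1.0]]
wrist_force: [0.8, 0.0, 0.5]
gripper_width: 0.005
gripper_force: 0.0
```

```bash
python3 - <<'E'
from h import *
save("scene","c.png",(110,270,140,380),3.2)
s=sense();print(s["time_s"],s["tcp_pos"],s["ee_rot"],s["wrist_force"],s["gripper_width"])
plan([[*L(-40),.09]],[4])
E
```

```text
2.75 [0.44056426 0.13255057 0.25094728] [[-4.45016261e-02 -9.99009294e-01  1.86581517e-04]
 [-9.99009303e-01  4.45015994e-02 -1.45148555e-04]
 [ 1.36701579e-04 -1.92856018e-04 -9.99999972e-01]] [-0.39031712 -0.6470317   0.05238959] 0.003187619112872093
[-0.1, 0.0, 40.2] [-0.     -0.      0.0001]
[-0.1, 0.0, 40.2] [-0.     -0.      0.0001]
[-0.1, 0.0, 40.2] [-0.     -0.      0.0001]
[-0.1, 0.0, 40.2] [-0.     -0.      0.0001]
```

View pics/c.png

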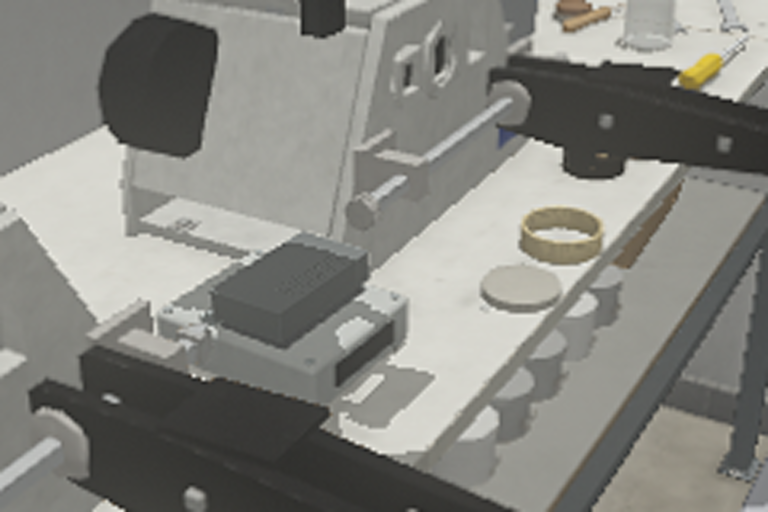

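The picture shows the box clear, with the hood shut at crop (290,290). The fingertips are above it at (322,15).

>>> arm_command:
  motion:
    - [0,0,0,40,0,0,0]
    - [0,0,0,40,0,0,0]
    - [0,0,0,40,0,0,0]
    - [0,0,0,35,0,0,0]
    - [0,0,0,6,0,0,0]
    - [0,0,0,6,0,0,0]
    - [0,0,0,3,0,0,0]
    - [0,0,0,1,0,0,0]

```text
time_s: 3.55
tcp_pos: [0.4416, 0.133, 0.081]
ee_rot: [[-0.045, -0.999, 0.003], [-0.999, 0.045, 0.002], [-0.002, -0.002, -1.0]]
wrist_force: [0.4, -0.3, 0.1]
gripper_width: 0.003
gripper_force: 0.0
```

>>> arm_command:
  motion:
    - [0,0,0,3,0,0,0]
    - [0,0,0,2,0,0,0]
    - [0,0,0,2,0,0,0]
    - [0,0,0,0,0,0,0]

```text
time_s: 3.95
tcp_pos: [0.4406, 0.1329, 0.0733]
ee_rot: [[-0.044, -0.999, 0.0], [-0.999, 0.044, 0.0], [-0.0, -0.0, -1.0]]
wrist_force: [-3.2, 1.3, 7.3]
gripper_width: 0.004
gripper_force: 3.6
```

>>> arm_command:
  motion:
    - [0,0,0,1,0,0,0]
    - [0,0,0,0.5,0,0,0]
    - [0,0,0,0,0,0,0]

```text
time_s: 4.25
tcp_pos: [0.4403, 0.1329, 0.0723]
ee_rot: [[-0.044, -0.999, -0.0], [-0.999, 0.044, 0.0], [-0.0, 0.0, -1.0]]
wrist_force: [-5.1, 1.9, 10.0]
gripper_width: 0.004
gripper_force: 5.5
```

Firm enough; let go upwards.

>>> arm_command:
  motion:
    - [0,0,0,-10,0,0,0]
    - [0,0,0,-40,0,0,0]
    - [0,0,20,-45,0,0,0]
    - [0,0,30,-35,0,0,0]
    - [0,0,0,0,0,0,0]
    - [0,0,0,0,0,0,0]
    - [0,0,0,0,0,0,0]
    - [0,0,0,0,0,0,0]

```text
time_s: 5.05
tcp_pos: [0.3905, 0.1344, 0.2]
ee_rot: [[-0.045, -0.999, -0.002], [-0.999, 0.045, -0.002], [0.002, 0.002, -1.0]]
wrist_force: [-0.3, 0.1, -1.0]
gripper_width: 0.006
gripper_force: 0.0
```

>>> arm_command:
  motion:
    - [0,0,0,0,0,0,0]
    - [0,0,0,0,0,0,0]
    - [0,0,0,0,0,0,0]
    - [0,0,0,0,0,0,0]
    - [0,0,0,0,0,0,0]

```text
time_s: 5.55
tcp_pos: [0.3906, 0.1348, 0.2012]
ee_rot: [[-0.045, -0.999, -0.0], [-0.999, 0.045, -0.0], [0.0, 0.0, -1.0]]
wrist_force: [0.4, -0.3, -0.1]
gripper_width: 0.005
gripper_force: 0.0
```

```bash
python3 - <<'E'
from h import *
a=capture("scene")[:,:,::-1][110:270,140:300];b=capture("top")[:,:,::-1][110:260,150:310]
cv2.imwrite("pics/d.png",np.hstack([cv2.resize(np.ascontiguousarray(v),(400,400),interpolation=cv2.INTER_CUBIC) for v in(a,b)]))
for n in("round_top","square_top","hood_pad","hood_hinge"):
    for c in("scene","top"):
        for r in find_in(n,c)[:2]: print(n,c,np.round(r["location"],1),round(r["p"],2),onz(c,r["location"],.058).round(4))
s=sense();print(s["time_s"],s["tcp_pos"])
for y in(27,-27):print(y,L(-12,y),proj("scene",np.r_[L(-12,y),.058]),proj("top",np.r_[L(-12,y),.058]))
E
```

```text
hood_pad scene [181.6 215.6] 0.95 [0.5524 0.0795 0.058 ]
hood_pad top [153.  237.8] 0.71 [0.5231 0.1226 0.058 ]
hood_hinge scene [200.4 226.8] 0.71 [0.4764 0.1419 0.058 ]
6.05 [0.39061469 0.13483736 0.2012909 ]
27 [0.46972674 0.15851248] [204.48069723 224.9918175 ] [175.27605511 222.33416798]
-27 [0.46729756 0.10456715] [194.24468276 239.51823256] [176.51784596 245.16525188]
```

View pics/d.png

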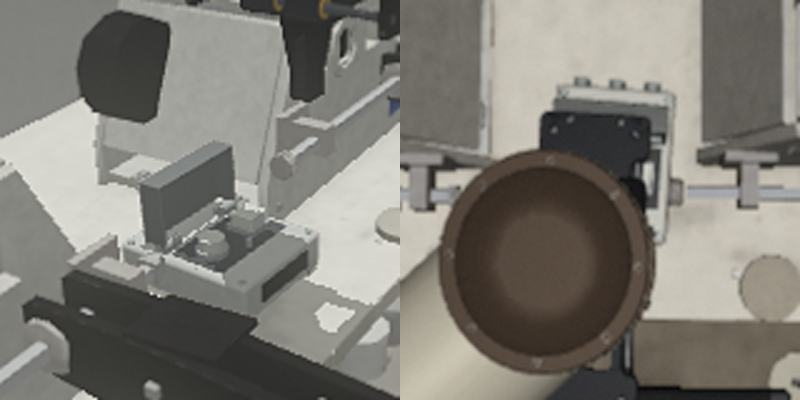

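```bash
python3 - <<'E'
from h import *
save("scene","e.png",(175,235,185,275),8)
plan([[*L(-14,27),.13],[*L(-14,27),.074]],[4,2])
E
```

```text
[-6.8, -19.0, 17.8] [-0.  0.  0.]
[-6.8, -19.0, 17.8] [-0.  0.  0.]
[-6.8, -19.0, 17.8] [-0.  0.  0.]
[-6.8, -19.0, 17.8] [-0.  0.  0.]
[0.0, 0.0, 28.0] [-0.  0.  0.]
[0.0, 0.0, 28.0] [-0.  0.  0.]
```

View pics/e.png

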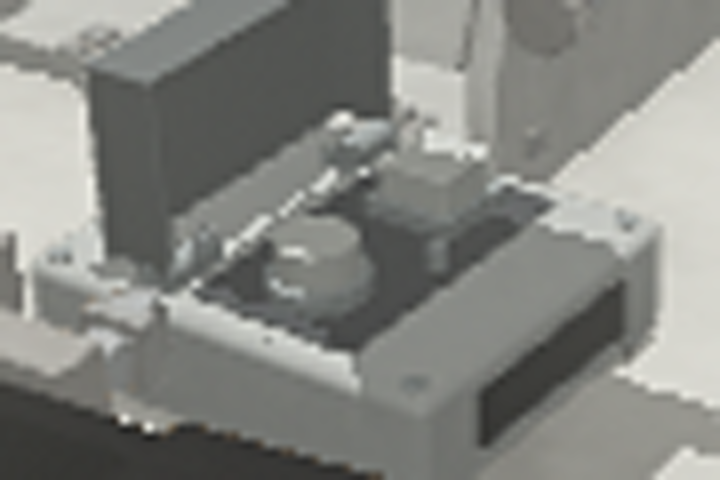

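The round cap is at crop (318,240), on the left (+y) side, and matches the predicted place. The square one is at (430,175). Next I press the round one.

>>> arm_command:
  motion:
    - [0,-6.8,-19,18,0,0,0]
    - [0,-6.8,-19,18,0,0,0]
    - [0,-6.8,-19,18,0,0,0]
    - [0,-6.8,-19,18,0,0,0]
    - [0,0,0,28,0,0,0]
    - [0,0,0,24,0,0,0]
    - [0,0,0,4,0,0,0]
    - [0,0,0,1,0,0,0]

```text
time_s: 6.9
tcp_pos: [0.4678, 0.1585, 0.072]
ee_rot: [[-0.044, -0.999, -0.001], [-0.999, 0.044, -0.001], [0.001, 0.001, -1.0]]
wrist_force: [0.5, -0.1, 1.3]
gripper_width: 0.001
gripper_force: 0.0
```

>>> arm_command:
  motion:
    - [0,0,0,4,0,0,0]
    - [0,0,0,3,0,0,0]
    - [0,0,0,2,0,0,0]
    - [0,0,0,1,0,0,0]
    - [0,0,0,0,0,0,0]

```text
time_s: 7.4
tcp_pos: [0.4685, 0.1592, 0.063]
ee_rot: [[-0.044, -0.999, 0.002], [-0.999, 0.044, 0.001], [-0.001, -0.002, -1.0]]
wrist_force: [0.8, 0.2, 3.1]
gripper_width: 0.005
gripper_force: 1.7
```

>>> arm_command:
  motion:
    - [0,0,0,1.5,0,0,0]
    - [0,0,0,1.5,0,0,0]
    - [0,0,0,1,0,0,0]
    - [0,0,0,0,0,0,0]
    - [0,0,0,0,0,0,0]

```text
time_s: 7.9
tcp_pos: [0.4685, 0.1592, 0.061]
ee_rot: [[-0.043, -0.999, 0.002], [-0.999, 0.043, 0.001], [-0.001, -0.002, -1.0]]
wrist_force: [-5.7, 1.0, 21.2]
gripper_width: 0.004
gripper_force: 10.4
```

>>> arm_command:
  motion:
    - [0,0,0,-20,0,0,0]
    - [0,0,0,-45,0,0,0]
    - [0,0,0,-45,0,0,0]
    - [0,0,0,-30,0,0,0]
    - [0,0,0,0,0,0,0]

```text
time_s: 8.4
tcp_pos: [0.4697, 0.1597, 0.2026]
ee_rot: [[-0.044, -0.999, 0.008], [-0.999, 0.044, 0.005], [-0.005, -0.008, -1.0]]
wrist_force: [-0.0, -0.4, 0.0]
gripper_width: 0.006
gripper_force: 0.0
```

```bash
python3 - <<'E'
from h import *
def tri(a,b):
    o1,d1=ray("top",a);o2,d2=ray("scene",b)
    s=np.linalg.lstsq(np.c_[d1,-d2],o2-o1,rcond=None)[0];p,q=o1+s[0]*d1,o2+s[1]*d2
    return ((p+q)/2).round(3),np.linalg.norm(p-q).round(4)
print(tri((85,275),(135,190)),tri((88,253),(137,173)),tri((100,290),(150,205)))
capture("scene")
print(find_in("hood_pad","scene")[:1],proj("scene",np.r_[L(44),.094]))
print(sense()["tcp_pos"])
plan([[*L(76),.20],[*L(76),.095]],[5,3])
E
```

```text
(array([0.656, 0.041, 0.147]), np.float64(0.0027)) (array([0.652, 0.093, 0.158]), np.float64(0.0149)) (array([0.64 , 0.003, 0.096]), np.float64(0.0006))
[{'location': [185.2, 215.3], 'p': 0.71}] [178.72063565 211.60418527]
[0.46715599 0.15836072 0.19805469]
[5.3, -18.1, -0.4] [ 0.0001  0.0001 -0.0001]
[5.3, -18.1, -0.4] [ 0.0001  0.0001 -0.0001]
[5.3, -18.1, -0.4] [ 0.0001  0.0001 -0.0001]
[5.3, -18.1, -0.4] [ 0.0001  0.0001 -0.0001]
[5.3, -18.1, -0.4] [ 0.0001  0.0001 -0.0001]
[0.0, -0.0, 35.0] [ 0.0001  0.0001 -0.0001]
[0.0, -0.0, 35.0] [ 0.0001  0.0001 -0.0001]
[0.0, -0.0, 35.0] [ 0.0001  0.0001 -0.0001]
```

```bash
python3 - <<'E'
from h import *
plan([[*L(70,18),.20],[*L(70,18),.102]],[5,3])
E
```

```text
[1.7, -16.9, -0.4] [ 0.0001  0.0001 -0.0001]
[1.7, -16.9, -0.4] [ 0.0001  0.0001 -0.0001]
[1.7, -16.9, -0.4] [ 0.0001  0.0001 -0.0001]
[1.7, -16.9, -0.4] [ 0.0001  0.0001 -0.0001]
[1.7, -16.9, -0.4] [ 0.0001  0.0001 -0.0001]
[0.0, -0.0, 32.7] [ 0.0001  0.0001 -0.0001]
[0.0, -0.0, 32.7] [ 0.0001  0.0001 -0.0001]
[0.0, -0.0, 32.7] [ 0.0001  0.0001 -0.0001]
```

>>> arm_command:
  motion:
    - [0,1.7,-17,0,0,0,0]
    - [0,1.7,-17,0,0,0,0]
    - [0,1.7,-17,0,0,0,0]
    - [0,1.7,-17,0,0,0,0]
    - [0,1.7,-17,0,0,0,0]
    - [0,0,0,25,0,0,0]
    - [0,0,0,25,0,0,0]

```text
time_s: 9.2
tcp_pos: [0.5517, 0.1457, 0.1454]
ee_rot: [[-0.046, -0.999, -0.003], [-0.999, 0.046, -0.001], [0.001, 0.003, -1.0]]
wrist_force: [0.1, 1.5, -0.6]
gripper_width: 0.005
gripper_force: 0.0
```

```bash
python3 - <<'E'
from h import *
s=sense();print(s["time_s"],s["tcp_pos"],s["wrist_force"],L(70,18))
a=capture("scene")[:,:,::-1][70:250,140:320];b=capture("top")[:,:,::-1][60:220,170:330]
cv2.imwrite("pics/f.png",np.hstack([cv2.resize(np.ascontiguousarray(v),(400,400),interpolation=cv2.INTER_CUBIC) for v in(a,b)]))
E
```

```text
9.2 [0.55168782 0.14567134 0.14544693] [ 0.11050697  1.45506365 -0.57835782] [0.55123886 0.14583284]
```

View pics/f.png

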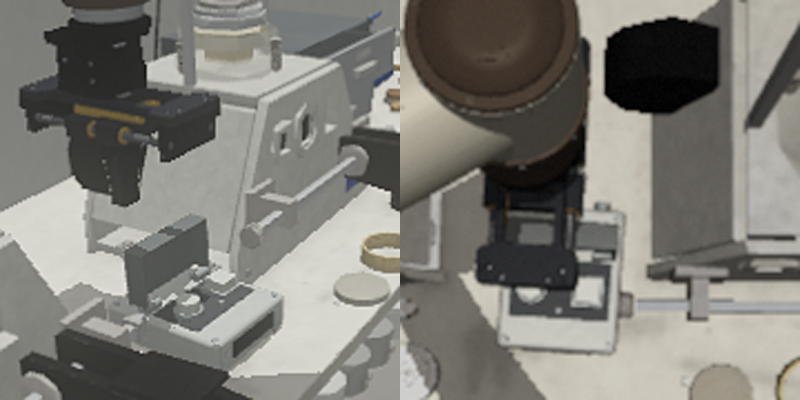

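The fingertips (scene crop (125,198)) are above and behind the open hood. The gripper body lies along x, clear of the drum and the hood.

>>> arm_command:
  motion:
    - [0,0,0,25,0,0,0]
    - [0,0,0,18,0,0,0]
    - [0,0,5,0,0,0,0]
    - [0,0,5,0,0,0,0]

```text
time_s: 9.7
tcp_pos: [0.542, 0.1467, 0.1054]
ee_rot: [[-0.044, -0.999, -0.001], [-0.999, 0.044, -0.001], [0.001, 0.0, -1.0]]
wrist_force: [0.5, -0.2, 0.4]
gripper_width: 0.003
gripper_force: 0.0
```

>>> arm_command:
  motion:
    - [0,1,6,0,0,0,0]
    - [0,1,6,0,0,0,0]
    - [0,1,6,0,0,0,0]
    - [0,1,6,0,0,0,0]

```text
time_s: 10.1
tcp_pos: [0.519, 0.1446, 0.1068]
ee_rot: [[-0.044, -0.999, 0.004], [-0.999, 0.044, 0.002], [-0.002, -0.004, -1.0]]
wrist_force: [2.1, 0.5, 1.7]
gripper_width: 0.005
gripper_force: 1.6
```

>>> arm_command:
  motion:
    - [0,1,7,0,0,0,0]
    - [0,1,7,0,0,0,0]
    - [0,1,7,0,0,0,0]
    - [0,1,7,0,0,0,0]
    - [0,1,7,1,0,0,0]

```text
time_s: 10.6
tcp_pos: [0.4819, 0.1399, 0.1039]
ee_rot: [[-0.045, -0.999, -0.001], [-0.999, 0.045, -0.001], [0.001, 0.001, -1.0]]
wrist_force: [2.4, 0.9, 0.8]
gripper_width: 0.007
gripper_force: 1.0
```

>>> arm_command:
  motion:
    - [0,1,7,2,0,0,0]
    - [0,1,7,2,0,0,0]
    - [0,1,7,3,0,0,0]
    - [0,1,7,3,0,0,0]

```text
time_s: 11.0
tcp_pos: [0.4539, 0.1374, 0.0939]
ee_rot: [[-0.045, -0.999, -0.001], [-0.999, 0.045, -0.0], [0.001, 0.001, -1.0]]
wrist_force: [1.3, 0.2, 2.2]
gripper_width: 0.007
gripper_force: 0.8
```

>>> arm_command:
  motion:
    - [0,1,4,4,0,0,0]
    - [0,0,4,4,0,0,0]
    - [0,0,4,4,0,0,0]
    - [0,0,1,3,0,0,0]
    - [0,0,0,2,0,0,0]
    - [0,0,0,2,0,0,0]
    - [0,0,0,0,0,0,0]

```text
time_s: 11.7
tcp_pos: [0.441, 0.1367, 0.0747]
ee_rot: [[-0.045, -0.999, -0.002], [-0.999, 0.045, -0.001], [0.002, 0.002, -1.0]]
wrist_force: [-2.8, -0.1, 4.4]
gripper_width: 0.008
gripper_force: 2.3
```

>>> arm_command:
  motion:
    - [0,0,0,1.5,0,0,0]
    - [0,0,0,1.5,0,0,0]
    - [0,0,0,1,0,0,0]
    - [0,0,0,0,0,0,0]

```text
time_s: 12.1
tcp_pos: [0.4404, 0.1367, 0.0718]
ee_rot: [[-0.045, -0.999, -0.003], [-0.999, 0.045, -0.002], [0.002, 0.003, -1.0]]
wrist_force: [-7.9, 1.5, 12.3]
gripper_width: 0.005
gripper_force: 6.7
```

Same depth as the first press (firm stop). I let go slowly, then retreat.

>>> arm_command:
  motion:
    - [0,0,0,-3,0,0,0]
    - [0,0,0,-4,0,0,0]
    - [0,0,0,-8,0,0,0]
    - [0,0,0,-30,0,0,0]
    - [0,0,20,-40,0,0,0]
    - [0,0,30,-40,0,0,0]
    - [0,0,0,0,0,0,0]
    - [0,0,0,0,0,0,0]

```text
time_s: 12.9
tcp_pos: [0.3918, 0.1399, 0.1976]
ee_rot: [[-0.044, -0.999, 0.003], [-0.999, 0.044, 0.003], [-0.003, -0.003, -1.0]]
wrist_force: [0.7, 0.8, -0.3]
gripper_width: 0.006
gripper_force: 0.0
```

>>> arm_command:
  motion:
    - [0,0,0,0,0,0,0]
    - [0,0,0,0,0,0,0]
    - [0,0,0,0,0,0,0]
    - [0,0,0,0,0,0,0]
    - [0,0,0,0,0,0,0]
    - [0,0,0,0,0,0,0]

```text
time_s: 13.5
tcp_pos: [0.3919, 0.1394, 0.196]
ee_rot: [[-0.045, -0.999, -0.0], [-0.999, 0.045, -0.0], [0.0, 0.0, -1.0]]
wrist_force: [0.7, -0.0, -0.6]
gripper_width: 0.005
gripper_force: 0.0
```

```bash
python3 - <<'E'
from h import *
save("scene","g.png",(110,270,140,380),3)
print(find_in("hood_pad","scene")[:1],sense()["tcp_pos"],sense()["wrist_force"])
E
```

```text
[{'location': [198.2, 231.9], 'p': 0.77}] [0.39183149 0.13948478 0.1961608 ] [-0.26939194  0.95461423  0.2500861 ]
```

View pics/g.png

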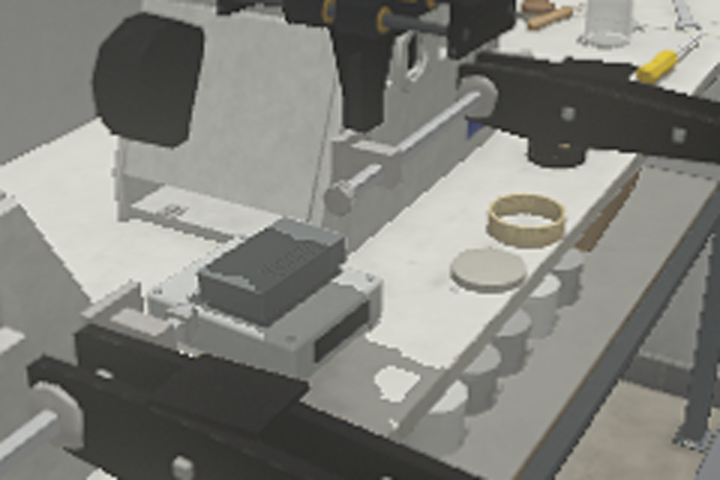

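The hood is latched flat (crop (272,270)), its pad back at the starting pixel. The arm is clear, and the stone and ring have not moved.

```bash
python3 -c "from station import *; print(finish_job())"
```

```text
the job is handed in; nothing more can be done
None
```

I opened the hood, pressed the round button to its stop and released it, then pushed the hood shut until it latched. The last picture shows it still latched with the arm clear. I handed the job in at about 13.5 s, but `finish_job()` gave no verdict.

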